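Jog the gantry's cutter over the round blank and set zero

TASK

Set the gantry machine's zero on the round blank. With a fingertip resting lightly against the side of the upright crank on the jog box's dial, trace the dial's circle, so that the crank is pushed round and the machine drives its cutter sideways until it stands centred above the round blank (within 4 mm); then press the round zero key on the box fully down and let it go. Use only the fingertips and the outside of the fingers: do not pinch the crank, do not press the key before the cutter is there, keep off the machine itself, and leave the things lying round the box where they are.

Things in the scene. Friction and masses are not known exactly. Their poses are not given: they have to be found in the camera images.
- jog_box: Jog box held to the desk by suction feet (it does not move), before the machine: black, aluminium face plate, 100 (x) x 170 (y) x 40 mm high. Origin: centre of its underside; z up, x away from the robot (side with the stub aerial), y left. In its frame: dial axis (0, -34) mm, zero key (-22, 55), fixed selector knob 16 mm wide, 10 mm high at (-22, 24), flat readout (29, 45).
- jog_wheel (a joint): Dial angle, rad; grows clockwise seen from above; 0 to 25.1 with stops; at 0 the crank lies in the box's +x direction from the axis. Stiff: 1 to 1.5 N at the crank turns it; stays where left. Drives the cutter's carriage, 30 mm a turn (4.77 mm per rad): clockwise to the right (-y), anticlockwise to the left (+y), at once.
- dial_centre (a point): Point on the dial's axis in its top face, 58 mm above the desk. The dial is 72 mm across, with an upright axis. The point's x axis turns with the dial and points to the crank.
- crank_top (a point): Centre of the top of the crank: an upright round plastic sleeve, 13 mm across, that spins freely on its pin, standing on the dial 27 mm from its axis, from the dial's face (58 mm above the desk) to 84 mm above the desk. It is part of the dial and moves round with it.
- crank: The crank sleeve itself (see crank_top). Origin: centre of its lower end on the dial, 59.5 mm above the desk; it spins about its upright axis, so its x and y axes mean nothing.
- zero_key (a joint): Travel of the zero key: 0 up, 0.004 m fully down; counts as pressed from 0.003 m. Spring: about 1.2 N to start, 4 N fully down; comes up by itself.
- zero_key_top (a point): Centre of the top of the zero key: a plain round grey key, 21 mm across, its top 50 mm above the desk, in a 27 mm black collar, on the left half of the box's face. The key moves straight down.
- cutter_tip (a point): The lower end of the cutter in the machine's spindle, about 116 mm above the desk. It moves only sideways (world y), with the carriage.
- round_blank: Round aluminium disc, 29 mm across and 8 mm thick, with a small dark centre mark, clamped on the wooden board on the machine's table by a strap at its near and far side. Origin: centre of its underside on the board, 74 mm above the desk; axes along the world's. It stands under the cutter's line, left or right of where the cutter starts (20 to 45 mm away).
- square_blank: Square aluminium plate, 29 x 29 x 8 mm, clamped the same way on the other side; not the one wanted. Origin: centre of its underside.
- gantry: The desktop gantry milling machine behind the box, fixed to the desk; must not be touched. Origin: middle of its footprint on the desk; 390 (x) x 420 (y) x 330 mm.
- tweezers: Steel tweezers, 129 mm long, 8 mm high, lying left of the box. Origin: centre of its underside.
- hex_keys: Hex keys in a holder, 67 x 52 x 17 mm, lying right of the box. Origin: centre of its underside.
- marker: Marker pen, 135 mm long, 16 mm thick, lying in front of the box. Origin: centre of its underside.

How it is judged (in metres and radians):
On the way, in this order (a step that is already met when the one before it is completed fails the run):
1. the cutter stands still above the round blank's centre, within 4 mm sideways (y of cutter_tip in the frame of round_blank between -0.004 and 0.004 m and velocity of joint jog_wheel between -0.15 and 0.15 rad/s), for 0.3 s.
2. the zero key is pressed down (value of joint zero_key above 0.003 m), for 0.05 s.
At the end, for the whole second after the job is handed in: The cutter stands within 4 mm (sideways) of the round blank's centre and at rest, and the zero key has been pressed there and is up again (less than 1 mm down) (all of step 1 and value of joint zero_key below 0.001 m); the robot touches nothing.
It fails at once if the crank is taken between the fingers (horizontal distance between the grasp point and crank_top below 0.009 m and z of the grasp point in the frame of crank_top below 0.013 m).
It fails at once if the zero key is pressed while the cutter is not above the round blank (value of joint zero_key above 0.003 m and not (y of cutter_tip in the frame of round_blank between -0.004 and 0.004 m)).
It fails at once if the fingers press on the crank with more than 20 N (contact force between the fingers and crank above 20 N).
It fails at once if the robot touches the machine, or moves the tweezers, hex keys or marker by more than 20 mm (contact force between any of the arm, the fingers and gantry above 1 N or distance of any of tweezers, hex_keys, marker from where it was at the start of the episode above 0.02 m).
It also fails if it takes over 54 s, if anything falls off the work surface, if the arm or the gripper's body presses on something with over 40 N, if the wrist force passes 120 N, or if a joint passes its speed limit or range.

ROBOT

A 6-joint arm with a two-finger parallel gripper is mounted at the origin on a cart in front of the work surface, level with it; the furniture and walls round the work are solid. World frame = base frame: x ahead of the robot, y to its left, z up, the work surface at z = 0. Lengths are in mm, angles in degrees, forces in N, time in s.
With the tool pointing down it reaches from about 350 to 950 mm from the base axis. Payload 17.4 kg.
Tool frame: the origin (TCP) lies at the very end of the fingers, on their centre line; the grasp point (between the pads) lies 19 mm behind it (env.hold_point_z is the z of the grasp point in the tool frame, in mm); z points along the fingers, y is the line along which they close (so a half turn about z gives the same grasp; the last joint's range is limited). The gripper opens to 93 mm and grips with 3 to 60 N. Pads are 15 mm wide; open, the fingers measure 128 mm over their backs; the gripper's body (75 mm by 188 mm) begins 65 mm behind the grasp point.
Start: joints at [-76.135, 6.646, 82.598, -0, 90.757, -2.166], TCP at [186.401, -648.758, 218.646] pointing down, gripper open.
Joint ranges: [-162.19, 162.19], [-47.58, 125.68], [4.15, 143.07], [-65.23, 245.23], [0.69, 171.88], [-170.13, 170.13]. Speed limits (degrees/s): [108.29, 108.29, 127.2, 180, 180, 180].

INTERFACE

Orientations are given as a 3x3 rotation matrix whose columns are the frame's x, y, z axes.
In Python, from rig import env gives the robot as it stands.
- The arm moves only by the tool servo_tool, never from a script. Its argument "steps" is one flat list of numbers, 4 for each row, row after row: the shift along the tool's x, y, z as a fraction of full scale, then the turn about the tool's z as a fraction of full scale. A call has 1 to 12 rows; each row shifts and turns the commanded pose from where the row before left it, along the tool's axes as they then stand; what a row does not reach is not made up. Full scale, the value 1, is 5 cm for a shift and 0.15 rad for a turn. A row lasts 1/10 s, in which the tool goes at most 50 mm and 8.59 degrees, less where a joint would pass 70% of its speed; a pose out of reach is approached as far as the arm can. A call with a number of a shift or a turn outside -1 to 1 is refused whole. A call with a gripper value outside its range is refused whole. "hand" is the closure in counts, from 0 (fully open) to 255 (shut), set as the call begins (left out, the last holds). The fingers move at their own pace and stop on an object; "force" is the grip in N (left out, the last holds). Time passes only in rows, so rows that do not move let the fingers close. It gives the time, the measured TCP pose, the force, the opening and the grip force at its end, in the units of the state.
- env.state(): the state, without advancing time (a new reading comes with each control period).
- env.grab_frame(name): name is "scene" or "top"; returns a dict with "img" (480x640x3 uint8, red, green, blue), "z_map" (480x640 float32, mm along the optical axis (not along the pixel's ray), 0 where there is no reading), "vertical_fov" (degrees; the focal length in pixels is half the picture's height over the tangent of half this angle, whatever the lens; pixels are square), "cx", "cy" (the principal point, pixels), "dist" ([k1, k2, p1, p2, k3] as OpenCV has them; the pictures are not rectified), "position" and "rotation" of the camera in the world. Camera axes: x right, y down, z forward; pixel columns grow to the right and rows downward; lengths in mm; the calibration is good to about 2 mm. A picture is of the moment at which its call begins.
- env.job_done(): hands the job in; it is judged then, once.
Trained networks look in the newest picture that a camera, given by its name, has taken for a name from the list of things; names that differ only in an ending like _2 or _b are one class to them, and where a whole thing is asked for, a point or a joint stands for the part that bears it (a point fixed in the world has none). Each returns a list of dicts, best first, with "confidence" (0 to 1); they miss things now and then, are a little off and sometimes report something else, mostly with a low value. They report only what shows in the picture. A call takes as long as a camera call.
- env.trace(camera, target): "mask" (480x640 bool, what is visible of it) and "rect" ([left, top, width, height] in pixels, round what is visible of it).
The state is a dict: "time_s": time; "joint_pos": joint angles; "qd": joint speeds; "tau": joint torques, N m; "ee_pos": TCP position; "ee_rot": TCP orientation; "wrist_force": force on the tool from outside, world axes, zero at the start; "moment": the same for the moment, N m; "grip_width": opening from 0.0 (shut) to 1.0 (fully open); "grasp_force": force on a finger pad.
Only numpy, scipy, OpenCV 4.12 (cv2) and the standard library are available. Lean on these libraries where they do the work, as an engineer would, in place of code of your own. Each camera call takes 0.05 s, during which the arm holds its last target. There are 200 camera calls.

## Working session

There is one attempt and no reset: what is moved stays moved. The work goes in short steps, Python scripts to look and compute and a tool call to move; the robot and the scene stay as the last step left them, time stands still between calls to the robot, and variables do not carry over. Pictures are saved under pics/ and viewed, at most 10 in all, crops included, and the job is handed in when it is done.

Besides the shell and the picture viewer there is one more tool, called after "Request:" as name(argument=value, ...), one argument or row to a line, values as JSON. servo_tool: Moves the arm, as the interface text tells. Its arguments: {"type":"object","properties":{"steps":{"type":"array","items":{"type":"number","minimum":-1,"maximum":1}},"hand":{"type":"number"},"force":{"type":"number"}},"required":["steps"]}

```bash
mkdir -p pics; ls
cat > h.py <<'E'
import numpy as np, cv2
from rig import env
def cam(f):
    fl=240/np.tan(np.radians(f["vertical_fov"]/2))
    return np.array([[fl,0,f["cx"]],[0,fl,f["cy"]],[0,0,1.]]),np.array(f["dist"],float),np.array(f["position"],float),np.array(f["rotation"],float)
def pts(f,uv):  # from depth map
    K,d,p,R=cam(f); uv=np.atleast_2d(uv).astype(float)
    n=cv2.undistortPoints(uv.reshape(-1,1,2),K,d).reshape(-1,2)
    z=f["z_map"][uv[:,1].astype(int),uv[:,0].astype(int)]
    return (np.c_[n,np.ones(len(n))]*z[:,None])@R.T+p
def atz(f,uv,z):  # ray with plane z
    K,d,p,R=cam(f); n=cv2.undistortPoints(np.array(uv,float).reshape(-1,1,2),K,d).reshape(-1,2)
    r=np.c_[n,np.ones(len(n))]@R.T
    return p+r*((z-p[2])/r[:,2])[:,None]
def proj(f,P):
    K,d,p,R=cam(f); return cv2.projectPoints((np.atleast_2d(P)-p)@R,np.zeros(3),np.zeros(3),K,d)[0].reshape(-1,2)
def maskpts(f,m):
    v,u=np.nonzero(m); P=pts(f,np.c_[u,v]); return P[f["z_map"][v,u]>0]
E
python3 - <<'E'
from h import *
for c in ("scene","top"):
    f=env.grab_frame(c); cv2.imwrite(f"pics/{c}0.png",f["img"][:,:,::-1])
    print(c,f["position"],np.round(f["rotation"],2).tolist(),f["vertical_fov"])
    for t in ("jog_box","jog_wheel","crank","zero_key","cutter_tip","round_blank","square_blank","tweezers","hex_keys","marker"):
        r=env.trace(c,t)
        for q in r[:2]:
            P=maskpts(f,q["mask"]); 
            print(t,round(q["confidence"],2),q["rect"],np.round(np.median(P,0)) if len(P) else None,np.round(np.percentile(P,[3,97],axis=0)).tolist() if len(P) else None)
print(env.state())
E
```

```text
pics
scene [119.55331761 776.65741595 517.01476341] [[-0.88, -0.21, 0.43], [-0.48, 0.37, -0.79], [0.0, -0.9, -0.43]] 44.48610115237712
jog_box 0.98 [302.2, 256.2, 93.0, 82.0] [440.  89.  40.] [[395.0, -12.0, 6.0], [497.0, 139.0, 60.0]]
jog_wheel 0.65 [334.4, 257.8, 49.5, 26.8] [453.  35.  56.] [[425.0, -8.0, 44.0], [489.0, 52.0, 79.0]]
crank 0.43 [364.2, 260.2, 4.7, 14.8] [437.  38.  75.] [[433.0, 33.0, 63.0], [442.0, 41.0, 84.0]]
zero_key 0.61 [348.3, 297.0, 15.2, 13.1] [420. 104.  49.] [[412.0, 94.0, 44.0], [430.0, 110.0, 51.0]]
cutter_tip 0.84 [173.9, 83.2, 72.4, 124.6] [722.  56. 210.] [[667.0, 12.0, 132.0], [779.0, 72.0, 326.0]]
round_blank 0.76 [205.0, 227.0, 36.0, 21.0] [682.  84.  81.] [[648.0, 70.0, 73.0], [717.0, 94.0, 90.0]]
square_blank 0.94 [225.0, 217.0, 34.7, 17.0] [684.  23.  81.] [[648.0, -82.0, 31.0], [740.0, 35.0, 91.0]]
square_blank 0.2 [301.8, 256.0, 92.2, 81.8] [441.  89.  40.] [[395.0, -10.0, 7.0], [497.0, 139.0, 60.0]]
tweezers 0.95 [300.5, 335.4, 82.6, 23.6] [415. 158.   4.] [[360.0, 148.0, -1.0], [476.0, 168.0, 8.0]]
hex_keys 0.77 [369.4, 251.3, 32.8, 23.1] 
[... 1520 characters left out ...]
,
        9.07561090e+01, -2.16413518e+00]), 'qd': array([ 0.02248401, -0.06975545, -0.10309766,  0.02240228,  0.11383609,
       -0.01070375]), 'tau': array([-2.42320581e-03, -7.21046090e+01, -6.22741985e+01,  7.78888841e-02,
        1.83725503e-02, -5.71152256e-06]), 'ee_pos': array([ 186.39082098, -648.76040455,  218.65262798]), 'ee_rot': array([[ 9.61124545e-01,  2.76115211e-01,  8.47074457e-06],
       [ 2.76115211e-01, -9.61124545e-01, -7.18937502e-06],
       [ 6.15634471e-06,  9.24878622e-06, -1.00000000e+00]]), 'wrist_force': array([ 0.06239119, -0.0510661 , -0.3368197 ]), 'moment': array([ 0.00237727,  0.02820613, -0.0366619 ]), 'grasp_force': 0.0, 'grip_width': 0.9960812126345839}
```

Run:
```python
import cv2
a=cv2.imread("pics/scene0.png")[60:360,150:430]; b=cv2.imread("pics/top0.png")[90:390,180:400]
o=cv2.hconcat([cv2.resize(a,None,fx=1.6,fy=1.6,interpolation=3)[:480],cv2.resize(b,None,fx=1.6,fy=1.6,interpolation=3)])
cv2.imwrite("pics/v1.png",o)
```

```text
(no output)
```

View pics/v1.png

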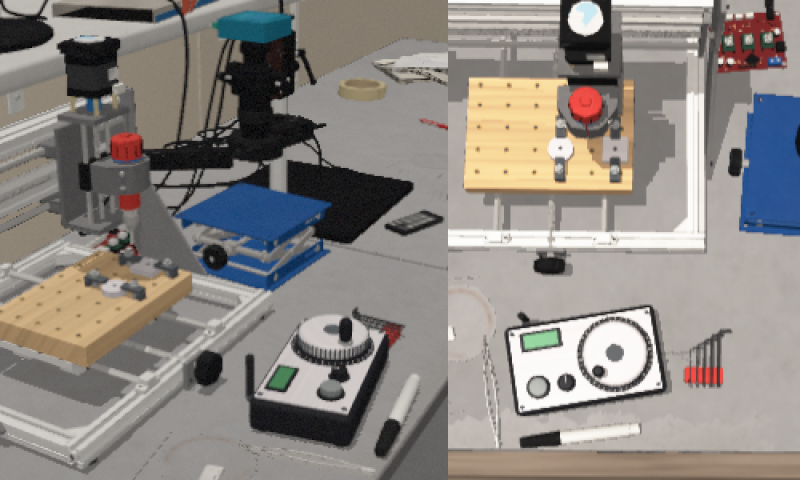

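The view shows the round blank (at 560,148 in the composite) left of the red spindle (588,104) and the square blank right of it. The carriage must go left, so the dial turns anticlockwise. The crank is at (598,371), near-left of the dial's hub (615,352).

```bash
cat > m.py <<'E'
from h import *
def cutter_blank(f,c,i=[0]):
    img=f["img"].astype(int); 
    r=env.trace(c,"round_blank")[0]; P=maskpts(f,r["mask"]); 
    Q=P[(abs(P[:,2]-82)<4)&(P[:,0]>664)&(P[:,0]<700)]
    m=(img[:,:,0]>130)&(img[:,:,1]<70)&(img[:,:,2]<70); P=maskpts(f,m)
    S=P[(P[:,2]>120)&(P[:,0]>600)&(P[:,0]<800)&(abs(P[:,1]-50)<120)]
    for n,A in(("blank",Q),("red",S)): print(c,n,len(A),"lo/hi",np.round(np.percentile(A,[1,99],axis=0),1).tolist())
    return
E
python3 - <<'E'
from m import *
for c in("scene","top"):
    f=env.grab_frame(c); cutter_blank(f,c)
    b=env.trace(c,"jog_box")[0]["mask"]; P=maskpts(f,b)
    if c=="top":
        T=P[abs(P[:,2]-40)<2.5]; (cx,cy),wh,a=cv2.minAreaRect(T[:,:2].astype(np.float32)); print("box",cx,cy,wh,a)
    q=P[(P[:,2]>64)&(P[:,2]<90)&(P[:,1]<70)&(P[:,0]<500)]; print(c,"crank",len(q),np.round(np.median(q,0)),np.round(np.percentile(q,[2,98],axis=0)).tolist())
    k=env.trace(c,"zero_key")[0]["mask"]; v,u=np.nonzero(k); A=atz(f,np.c_[u,v],50); print("key",np.round((A.min(0)+A.max(0))/2,1))
    if c=="top":
        g=cv2.cvtColor(f["img"],cv2.COLOR_RGB2GRAY); s=g[300:320,275:295]; v,u=np.nonzero(s<110); 
        n,l,st,ce=cv2.connectedComponentsWithStats((s<125).astype(np.uint8)); print(st.tolist(),[np.round(atz(f,x+[275,300],58),1).tolist() for x in ce])
E
```

```text
scene blank 124 lo/hi [[664.4, 67.4, 78.3], [699.3, 95.6, 85.9]]
scene red 333 lo/hi [[668.4, 38.2, 159.2], [693.0, 60.9, 236.9]]
scene crank 102 [437.  38.  75.] [[432.0, 30.0, 65.0], [444.0, 42.0, 83.0]]
key [420.6 105.3  50. ]
top blank 197 lo/hi [[664.9, 66.9, 78.2], [699.4, 93.5, 85.7]]
top red 77 lo/hi [[665.7, 29.3, 221.9], [696.0, 58.6, 238.8]]
box 455.6891784667969 50.918270111083984 (102.38982391357422, 166.4032440185547) 9.157245635986328
top crank 40 [435.  33.  82.] [[431.0, 27.0, 65.0], [440.0, 39.0, 85.0]]
key [421.6  98.6  50. ]
[[0, 0, 20, 20, 321], [4, 5, 10, 11, 77], [0, 19, 2, 1, 2]] [[[458.8, 14.6, 58.0]], [[457.5, 16.6, 58.0]], [[441.8, 30.5, 58.0]]]
```

Request:
servo_tool(
  steps=[0.3,-0.4,0,0,0.5,-0.67,0,0,0.5,-0.67,0,0,0.5,-0.67,0,0,0.5,-0.67,0,0,0.5,-0.67,0,0,0.5,-0.67,0,0,0.5,-0.67,0,0,0.5,-0.67,0,0,0.5,-0.67,0,0,0.5,-0.67,0,0,0.5,-0.67,0,0],
  hand=255,
  force=20,
)

```text
time_s: 2.7
ee_pos: [358.0, -193.7, 218.9]
ee_rot: [[0.961, 0.276, 0.001], [0.276, -0.961, -0.0], [0.001, 0.001, -1.0]]
wrist_force: [0.6, -0.4, 0.7]
grip_width: 0.026
grasp_force: 0.0
```

Request:
servo_tool(
  steps=[0.54,-0.72,0,0,0.54,-0.72,0,0,0.54,-0.72,0,0,0.54,-0.72,0,0,0.54,-0.72,0,0,0.54,-0.72,0,0,0,0,0.2,0.98,0,0,0.3,0.98,0,0,0.3,0.98,0,0,0.3,0.98,0,0,0.3,0.98,0,0,0.3,0.98],
)

```text
time_s: 3.9
ee_pos: [453.9, 57.1, 133.2]
ee_rot: [[0.821, -0.571, 0.0], [-0.571, -0.821, 0.0], [0.0, -0.0, -1.0]]
wrist_force: [0.5, -0.5, -0.9]
grip_width: 0.004
grasp_force: 0.0
```

Request:
servo_tool(
  steps=[0,0,0.2,0.4,0,0,0.1,0,0,0,0,0],
)

```text
time_s: 4.2
ee_pos: [453.7, 57.0, 118.3]
ee_rot: [[0.79, -0.613, -0.001], [-0.613, -0.79, -0.0], [-0.001, 0.0, -1.0]]
wrist_force: [-0.5, 0.6, 0.5]
grip_width: 0.007
grasp_force: 0.0
```

Run:
```python
from m import *
s=env.state();R=s["ee_rot"];print(s["ee_pos"],np.degrees(np.arctan2(R[1,0],R[0,0])),s["joint_pos"],s["grip_width"])
f=env.grab_frame("scene"); cv2.imwrite("pics/v2.png",cv2.resize(f["img"][130:370,240:500,::-1],None,fx=2.4,fy=2.4,interpolation=3))
```

```text
[453.67885299  57.03075711 118.29045794] -37.818913542890456 [ 3.96733243e+00 -1.90822831e+01  1.15610165e+02  9.72305443e-04
  8.35098342e+01  1.31786130e+02] 0.007081239324464096
```

View pics/v2.png

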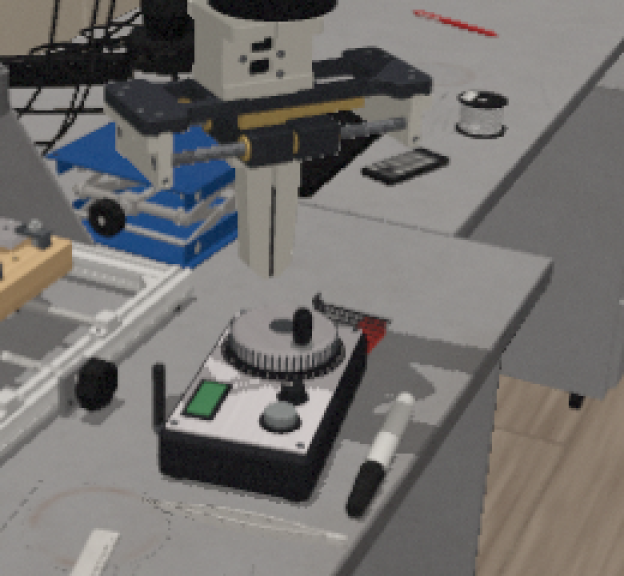

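Fingers are shut and sit up-left of the crank (302,325 in the crop), clear of the aerial. Descending beside the crank now.

Request:
servo_tool(
  steps=[0,0,0.3,0,0,0,0.4,0,0,0,0.3,0,0,0,0,0,0.02,0.06,0,0,0,0.04,0,0,0,0,0,0],
)

```text
time_s: 4.95
ee_pos: [451.9, 52.3, 69.5]
ee_rot: [[0.789, -0.615, 0.001], [-0.615, -0.789, 0.0], [0.001, -0.001, -1.0]]
wrist_force: [0.2, 0.4, -0.1]
grip_width: 0.009
grasp_force: 0.0
```

Request:
servo_tool(
  steps=[-0.054,0.068,0,-0.8,-0.054,0.068,0,-0.8,-0.054,0.068,0,-0.8,-0.054,0.068,0,-0.8],
)

```text
time_s: 5.35
ee_pos: [436.0, 45.6, 69.3]
ee_rot: [[0.984, -0.176, 0.001], [-0.176, -0.984, 0.0], [0.001, -0.001, -1.0]]
wrist_force: [0.5, 0.2, 0.9]
grip_width: 0.003
grasp_force: 0.5
```

```bash
cat > w.py <<'E'
from m import *
def where(sgn=1):
    s=env.state();R=np.array(s["ee_rot"]);p=R.T@(np.array([457.5,16.6,58])-s["ee_pos"])
    print(s["time_s"],np.round(s["ee_pos"],1),"axis in tool",np.round(p,1),"yaw",np.degrees(np.arctan2(R[1,0],R[0,0])).round(1),"F tool",np.round(R.T@s["wrist_force"],1))
    for c in("scene","top"):
        f=env.grab_frame(c)
        try: cutter_blank(f,c)
        except Exception as e: print(c,e)
        for q in env.trace(c,"crank")[:1]:
            P=maskpts(f,q["mask"]); print("crank",round(q["confidence"],2),np.round(np.median(P,0)) if len(P) else 0)
    return f
E
python3 -c "from w import *; where()"
```

```text
5.35 [436.   45.6  69.3] axis in tool [26.3 24.7 11.3] yaw -10.2 F tool [ 0.4 -0.3 -0.9]
scene blank 123 lo/hi [[664.6, 68.7, 78.6], [698.6, 94.7, 85.7]]
scene red 310 lo/hi [[668.4, 40.6, 159.2], [693.2, 62.3, 237.1]]
top blank 179 lo/hi [[664.5, 68.8, 78.2], [699.3, 93.6, 85.5]]
top red 78 lo/hi [[665.6, 30.8, 219.9], [686.7, 60.5, 237.5]]
```

Request:
servo_tool(
  steps=[-0.054,0.068,0.02,-0.8,-0.054,0.068,0.02,-0.8,-0.054,0.068,0,-0.8,-0.054,0.068,0,-0.8,-0.054,0.068,0,-0.8,-0.054,0.068,0,-0.8,-0.054,0.068,0,-0.8,-0.054,0.068,0,-0.8,-0.054,0.068,0,-0.8,-0.054,0.068,0,-0.8,-0.054,0.068,0,-0.8,-0.054,0.068,0,-0.8],
)

```text
time_s: 6.85
ee_pos: [426.8, -1.4, 66.7]
ee_rot: [[0.305, 0.952, -0.0], [0.952, -0.305, 0.0], [-0.0, -0.0, -1.0]]
wrist_force: [-0.4, 0.1, 0.3]
grip_width: 0.008
grasp_force: 0.5
```

```bash
python3 -c "from w import *; where()"
```

```text
6.85 [426.8  -1.4  66.7] axis in tool [26.5 23.8  8.7] yaw 72.2 F tool [-0.1 -0.4 -0.3]
scene blank 116 lo/hi [[665.2, 68.5, 78.4], [698.8, 94.6, 85.7]]
scene red 329 lo/hi [[668.9, 45.5, 157.8], [693.5, 69.8, 237.3]]
crank 0.59 [450.  -2.  69.]
top blank 171 lo/hi [[664.7, 66.9, 78.1], [696.4, 91.8, 85.7]]
top red 76 lo/hi [[665.4, 38.1, 218.6], [686.4, 67.6, 238.4]]
crank 0.52 [373.  25.  13.]
```

Request:
servo_tool(
  steps=[-0.054,0.068,0,-0.8,-0.054,0.068,0,-0.8,-0.054,0.068,0,-0.8,-0.054,0.068,0,-0.8,-0.054,0.068,0,-0.8,-0.054,0.068,0,-0.8,-0.054,0.068,0,-0.8,-0.054,0.068,0,-0.8,-0.054,0.068,0,-0.8,-0.054,0.068,0,-0.8,-0.054,0.068,0,-0.8,-0.054,0.068,0,-0.8],
)

```text
time_s: 8.35
ee_pos: [472.1, -16.4, 66.7]
ee_rot: [[-0.904, 0.427, -0.0], [0.427, 0.904, -0.0], [0.0, -0.0, -1.0]]
wrist_force: [-0.4, -0.5, 0.0]
grip_width: 0.007
grasp_force: 0.5
```

Request:
servo_tool(
  steps=[-0.054,0.068,0,-0.8,-0.054,0.068,0,-0.8,-0.054,0.068,0,-0.8,-0.054,0.068,0,-0.8,-0.054,0.068,0,-0.8,-0.054,0.068,0,-0.8,-0.054,0.068,0,-0.8,-0.054,0.068,0,-0.8,-0.054,0.068,0,-0.8,-0.054,0.068,0,-0.8,-0.054,0.068,0,-0.8,-0.054,0.068,0,-0.8],
)

```text
time_s: 9.55
ee_pos: [493.0, 26.7, 66.7]
ee_rot: [[-0.541, -0.841, 0.0], [-0.841, 0.541, -0.0], [-0.0, -0.0, -1.0]]
wrist_force: [0.2, 0.0, 0.2]
grip_width: 0.003
grasp_force: 0.5
```

```bash
python3 -c "from w import *; where()
print(env.state()['joint_pos'])"
```

```text
9.55 [493.   26.7  66.7] axis in tool [27.7 24.4  8.7] yaw -122.8 F tool [-0.1 -0.2 -0.2]
scene blank 122 lo/hi [[664.7, 69.8, 78.2], [699.4, 95.5, 85.7]]
scene red 339 lo/hi [[668.0, 58.9, 159.4], [692.4, 83.2, 236.9]]
crank 0.4 [475.  42.  72.]
top blank 168 lo/hi [[664.3, 67.0, 78.2], [691.7, 91.9, 85.8]]
top red 80 lo/hi [[665.5, 50.9, 219.3], [689.0, 81.4, 237.9]]
crank 0.57 [444. -92.  12.]
[ 9.24079018e-02 -1.16927042e+01  1.14681602e+02  1.25813005e-03
  7.70106998e+01 -1.46782070e+02]
```

Request:
servo_tool(
  steps=[0,-0.1,0,0,0,-0.1,0,0.9,0,0,0,0.95,0,0,0,0.95,0,0,0,0.95,0,0,0,0.95,0,0,0,0.95,0,0,0,0.95,0,0,0,0.95,0,0,0,0.95,0,0,0,0.95,0,0,0,0.95],
)

```text
time_s: 11.05
ee_pos: [501.6, 20.6, 66.6]
ee_rot: [[-0.841, 0.541, 0.0], [0.541, 0.841, -0.0], [-0.0, -0.0, -1.0]]
wrist_force: [-0.4, -0.2, -0.4]
grip_width: 0.005
grasp_force: 0.0
```

Request:
servo_tool(
  steps=[0,0,0,0.95,0,0,0,0.95,0,0,0,0.95,0,0,0,0.95,0,0,0,0.95,0,0,0,0.95,0,0,0,0.95,0,0,0,0.95,0,0,0,0.95,0,0,0,0.95,0,0,0,0.95,0,0,0,0],
)

```text
time_s: 12.25
ee_pos: [501.6, 20.6, 66.7]
ee_rot: [[0.535, 0.845, 0.0], [0.845, -0.535, -0.0], [-0.0, 0.0, -1.0]]
wrist_force: [-0.6, -0.6, -0.3]
grip_width: 0.002
grasp_force: 0.0
```

```bash
python3 -c "from w import *; where()
print(env.state()['joint_pos'])"
```

```text
12.25 [501.6  20.6  66.7] axis in tool [-27.  -35.1   8.7] yaw 57.7 F tool [-0.8 -0.1  0.3]
scene blank 132 lo/hi [[664.5, 68.1, 78.4], [699.2, 95.3, 86.0]]
scene red 342 lo/hi [[668.2, 56.9, 158.4], [693.7, 83.1, 237.1]]
top blank 170 lo/hi [[664.4, 66.9, 78.3], [691.9, 93.5, 85.7]]
top red 79 lo/hi [[665.4, 50.9, 219.3], [688.1, 81.5, 237.2]]
[-5.29274598e-01 -1.05702180e+01  1.13731868e+02 -4.77359897e-04
  7.68404888e+01  3.14788821e+01]
```

Request:
servo_tool(
  steps=[0,-0.1,0,0,0,-0.08,0,0,0,-0.03,0,0,0.054,-0.068,0,-0.8,0.054,-0.068,0,-0.8,0.054,-0.068,0,-0.8,0.054,-0.068,0,-0.8,0.054,-0.068,0,-0.8,0.054,-0.068,0,-0.8,0.054,-0.068,0,-0.8,0.054,-0.068,0,-0.8,0.054,-0.068,0,-0.8],
)

```text
time_s: 13.75
ee_pos: [465.1, 52.2, 66.7]
ee_rot: [[-0.501, 0.865, 0.0], [0.865, 0.501, 0.0], [-0.0, 0.0, -1.0]]
wrist_force: [1.0, 1.0, -0.9]
grip_width: 0.003
grasp_force: 0.5
```

Request:
servo_tool(
  steps=[0.054,-0.068,0,-0.8,0.054,-0.068,0,-0.8,0.054,-0.068,0,-0.8,0.054,-0.068,0,-0.8,0.054,-0.068,0,-0.8,0.054,-0.068,0,-0.8,0.054,-0.068,0,-0.8,0.054,-0.068,0,-0.8,0.054,-0.068,0,-0.8,0.054,-0.068,0,-0.8,0.054,-0.068,0,-0.8,0.054,-0.068,0,-0.8],
)

```text
time_s: 14.95
ee_pos: [423.2, 28.8, 66.7]
ee_rot: [[-0.923, -0.384, 0.0], [-0.384, 0.923, 0.0], [-0.0, 0.0, -1.0]]
wrist_force: [-0.3, 1.8, -0.2]
grip_width: 0.01
grasp_force: 0.5
```

```bash
python3 -c "
from w import *; f=where()
g=env.grab_frame('scene')
a=cv2.resize(g['img'][170:270,160:290,::-1],None,fx=3,fy=3,interpolation=3); b=cv2.resize(f['img'][100:220,210:320,::-1],None,fx=2.5,fy=2.5,interpolation=3)
cv2.imwrite('pics/v3.png',cv2.hconcat([a,b]))
for n,h in(('scene',g),('top',f)):
    print(n,proj(h,[[680,80.5,82],[680,80.5,116]]).round(1).tolist())"
```

```text
14.95 [423.2  28.8  66.7] axis in tool [-27.  -24.4   8.7] yaw -157.4 F tool [-0.4  1.7  0.2]
scene blank 123 lo/hi [[664.9, 68.1, 78.5], [699.0, 94.3, 85.7]]
scene red 333 lo/hi [[668.3, 72.8, 158.8], [691.6, 95.2, 236.5]]
crank 0.2 [721.  90. 212.]
top blank 167 lo/hi [[664.5, 67.1, 78.3], [692.1, 93.7, 85.7]]
top red 74 lo/hi [[665.3, 62.9, 219.8], [688.3, 93.5, 236.8]]
crank 0.18 [705.  71. 254.]
scene [[222.9, 238.2], [221.5, 219.8]]
top [[249.4, 183.0], [247.8, 177.3]]
```

View pics/v3.png

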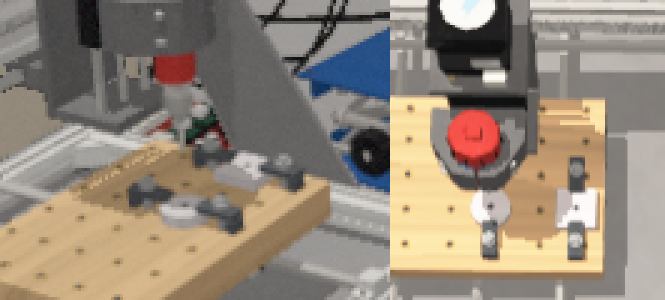

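Request:
servo_tool(
  steps=[0.054,-0.068,0,-0.8,0.054,-0.068,0,-0.8,0.054,-0.068,0,-0.8,0,0,0,0,0,0.1,0,0,0,0.16,0,0,0,0,-0.3,0,0,0,-0.5,0,0,0,-0.3,0,0,0,0,0],
)

```text
time_s: 16.3
ee_pos: [413.6, 25.5, 124.4]
ee_rot: [[-0.733, -0.68, 0.004], [-0.68, 0.733, -0.0], [-0.003, -0.003, -1.0]]
wrist_force: [-0.1, 0.1, 0.4]
grip_width: 0.004
grasp_force: 0.0
```

```bash
python3 -c "
from w import *; f=where()
m=env.trace('top','zero_key')[:1]
for q in m: 
  v,u=np.nonzero(q['mask']); A=atz(f,np.c_[u,v],50); print('key',q['confidence'],np.round((A.min(0)+A.max(0))/2,1))"
```

```text
16.3 [413.6  25.5 124.4] axis in tool [-25.9 -36.2  66.6] yaw -137.1 F tool [ 0.   0.1 -0.4]
scene index -1 is out of bounds for axis 0 with size 0
crank 0.35 [759. 119. 145.]
top blank 172 lo/hi [[664.6, 67.1, 78.2], [692.4, 93.4, 85.5]]
top red 71 lo/hi [[665.4, 64.6, 220.1], [688.0, 95.1, 239.1]]
```

Cutter axis (y 79.9) and blank (y 80.3) now agree. Moving on to the key.

Request:
servo_tool(
  steps=[-0.4,0.35,0,0,-0.4,0.35,0,0,-0.34,0.29,0,0,0,0,0,0.96,0,0,0,0.96,0,0,0,0.96,0,0,0,0.96,0,0,0,0.96,0,0,0,0.96,0,0,0,0.96,0,0,0,0.96,0,0,0,0.96],
)

```text
time_s: 17.85
ee_pos: [420.5, 100.4, 121.2]
ee_rot: [[-0.851, 0.526, -0.001], [0.526, 0.851, -0.0], [0.001, -0.0, -1.0]]
wrist_force: [0.0, -0.7, -0.0]
grip_width: 0.006
grasp_force: 0.0
```

Request:
servo_tool(
  steps=[0,0,0.2,0.96,0,0,0.3,0.96,0,0,0.3,0.96,0,0,0.3,0.96,0,0,0.2,0.96,0,0,0,0.96,0,0,0,0],
)

```text
time_s: 18.55
ee_pos: [420.3, 100.4, 56.0]
ee_rot: [[-0.156, 0.988, -0.001], [0.988, 0.156, -0.0], [-0.0, -0.001, -1.0]]
wrist_force: [-0.5, 0.7, -0.2]
grip_width: 0.004
grasp_force: 0.0
```

```bash
python3 -c "
from w import *
f=env.grab_frame('scene'); g=env.grab_frame('top')
cutter_blank(f,'scene')
cv2.imwrite('pics/v4.png',cv2.hconcat([cv2.resize(f['img'][230:350,290:410,::-1],None,fx=3.3,fy=3.3,interpolation=3),cv2.resize(g['img'][260:380,190:310,::-1],None,fx=3.3,fy=3.3,interpolation=3)]))"
```

```text
scene blank 127 lo/hi [[664.2, 67.8, 78.3], [699.2, 95.7, 85.8]]
scene red 329 lo/hi [[667.0, 78.1, 159.2], [691.3, 97.2, 236.5]]
```

View pics/v4.png

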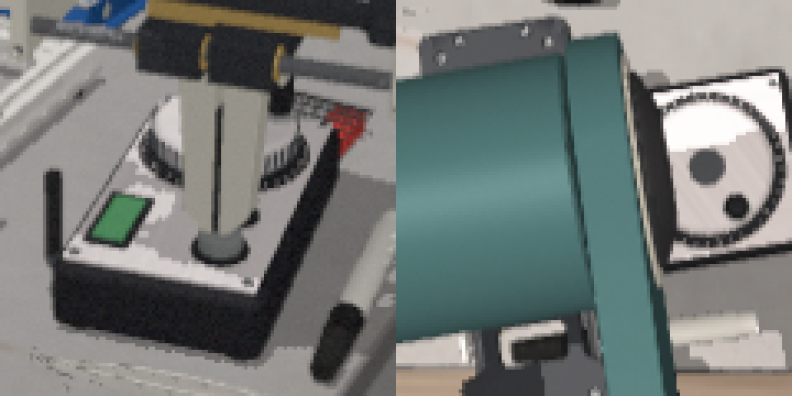

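The left half shows the closed fingertips just above the grey key (222,245), clear of the knob. The crank is free of contact in the top view. Pressing.

Request:
servo_tool(
  steps=[0.04,0,0.06,0,0,0,0.06,0,0,0,0.02,0,0,0,0,0],
)

```text
time_s: 19.1
ee_pos: [420.3, 102.5, 49.5]
ee_rot: [[-0.159, 0.987, -0.0], [0.987, 0.159, 0.0], [0.0, -0.0, -1.0]]
wrist_force: [-0.5, 0.9, 2.0]
grip_width: 0.004
grasp_force: 0.7
```

Request:
servo_tool(
  steps=[0,0,0.02,0,0,0,0.02,0,0,0,0,0],
)

```text
time_s: 19.4
ee_pos: [420.3, 102.5, 47.6]
ee_rot: [[-0.159, 0.987, 0.0], [0.987, 0.159, 0.0], [0.0, 0.0, -1.0]]
wrist_force: [-0.6, 0.7, 3.6]
grip_width: 0.008
grasp_force: 1.4
```

Request:
servo_tool(
  steps=[0,0,0.02,0,0,0,0.02,0,0,0,0.01,0,0,0,0,0,0,0,0,0],
)

```text
time_s: 19.9
ee_pos: [420.5, 102.5, 46.0]
ee_rot: [[-0.159, 0.987, 0.0], [0.987, 0.159, 0.0], [0.0, 0.0, -1.0]]
wrist_force: [-7.3, 0.0, 14.6]
grip_width: 0.007
grasp_force: 7.5
```

The key has bottomed: z 46.0 with the force rising steeply. Letting it go.

Request:
servo_tool(
  steps=[0,0,-0.06,0,0,0,-0.2,0,0,0,-0.5,0,0,0,-0.6,0,0,0,-0.6,0,0,0,-0.4,0,0,0,0,0,0,0,0,0],
)

```text
time_s: 20.7
ee_pos: [420.3, 102.4, 163.0]
ee_rot: [[-0.159, 0.987, 0.0], [0.987, 0.159, -0.0], [-0.0, 0.0, -1.0]]
wrist_force: [-0.3, 0.1, -1.0]
grip_width: 0.006
grasp_force: 0.0
```

```bash
python3 -c "
from w import *; f=where()
f=env.grab_frame('scene')
for q in env.trace('scene','zero_key')[:1]: print('key',q['confidence'],np.round(np.percentile(maskpts(f,q['mask'])[:,2],[50,90]),1))
"
```

```text
20.7 [420.3 102.4 163. ] axis in tool [-90.6  23.1 105. ] yaw 99.1 F tool [ 0.2 -0.3  1. ]
scene blank 123 lo/hi [[665.2, 68.0, 78.3], [698.8, 95.0, 85.8]]
scene red 339 lo/hi [[668.1, 72.2, 159.3], [691.7, 97.1, 237.1]]
crank 0.49 [436.   5.  73.]
top blank 174 lo/hi [[664.5, 67.0, 78.2], [692.2, 93.6, 85.8]]
top red 70 lo/hi [[665.2, 64.7, 219.4], [688.7, 95.1, 237.5]]
crank 0.46 [434.  -0.  81.]
key 0.55 [49.3 50.7]
```

The key is up at 50 mm, the cutter is still at y 79.9 and the arm is clear.

```bash
python3 -c "
from rig import env
print(env.job_done())"
```

```text
the job is handed in; nothing more can be done
None
```

I handed the job in with the cutter at y ≈ 79.9 mm against the round blank's centre at y ≈ 80.3 mm. The zero key had been pressed fully down there and was up again, the arm was clear, and the hand-in returned no verdict.

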